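Hold the moisture meter's pins on the marked blank

TASK

Draw the moisture meter out of its reclined holder and set its two pins on the pencil cross of the marked blank: the meter upright, one pin to each side of the crossing, so that the line through the pins runs straight across the grain (square to the blank's length). Press gently until the sprung pin head is about half way in, never to its stop, and do not shift the blank or disturb the other blank. The reading is still being taken when you stop: finish while holding the meter there, pressed on the cross.

Things in the scene. Friction and masses are not known exactly. Their poses are not given: they have to be found in the camera images.
- meter_grip (a point): Wood moisture meter: grey plastic case 46 wide x 28 thick, dark screen and buttons on its broad face, black nose below, 165 mm long from pin points to flat top, 0.2 kg. The point is on its long axis between the ribbed rubber grips of the 46 mm wide sides, 138 mm from the pin points, 27 mm below the top. z: along the meter to its top; y: across its 46 mm width; x: through its thickness, screen on the -x side.
- pins (a point): The point midway between the meter's two pin points, on its long axis; axes as meter_grip: z up the meter, y the line through both pins. Steel pins 3 mm thick, 20 mm apart, stick down from the sprung pin head at the lower end; the point moves with the head.
- pin_head (a joint): How far the pin head has been pushed up into the meter: 0 m free (in the holder too), 0.010 m at its stop. The spring starts to give at 2 N, takes 5 N half way (0.005) and 8 N at the stop.
- mark (a point): Marked blank: short loose wooden block 60 x 133 mm, 26 mm thick, finger-cut ends, 0.13 kg, lying flat near the bed's left edge, left of the roller shaft's bearing. The point is the crossing of the pencil cross (lines 40 mm across, 34 mm along) on its top face (z = 0.026), midway across its width and 12 mm from mid-length. y: along the grain and the blank's length; x: across the grain; z up.
- holder_pocket (a point): Fixed shop-made wooden holder, base 92 x 84 mm, two plywood cheeks 62 mm high, open pocket between them; it stands behind the roller shaft (top of the shaft 0.09 m, of the roller 0.12 m high). The meter stands in it pins down, leaning back 20 deg (top away from its screen side); its lowest 40 mm lie in the pocket with 2 mm play, so it comes out along its own axis, free after 45 mm. The point is where the pin points hang, 21 mm above the bed; z up, x the way the meter leans.
- other_center (a point): Bystander: unmarked loose wooden blank 45 x 122 x 26 mm in line with the marked one (their places may be swapped); its centre.

How it is judged:
By the outcome, as a careful person would: the job done as asked, in the order asked, and still so for the second after the job is handed in, while the arm keeps its last pose, push and grip.
It also fails if it takes over 38 s, if anything falls off the work surface, if the arm or the gripper's body presses on something with over 40 N, if the wrist force passes 120 N, or if a joint passes its speed limit or range.

ROBOT

A 6-joint arm with a two-finger parallel gripper is mounted at the origin on the work surface; the furniture and walls round the work are solid. World frame = base frame: x ahead of the robot, y to its left, z up, the work surface at z = 0. Lengths are in mm, angles in degrees, forces in N, time in s.
With the tool pointing down it reaches from about 300 to 850 mm from the base axis. Payload 4.2 kg.
Tool frame: the origin (TCP) lies on the centre line of the jaws, within the pads' length; the fingertips stand 11 mm ahead of it and the grasp point (between the pads) lies 8 mm behind it; z points along the fingers, y is the line along which they close (so a half turn about z gives the same grasp; the last joint's range is limited). The gripper opens to 91 mm and grips with 3 to 60 N. Pads are 32 mm wide; open, the fingers measure 118 mm over their backs; the gripper's body (76 mm by 178 mm) begins 60 mm behind the grasp point.
Start: joints at [-72.135, 18.312, 89.639, -0, 72.044, -1.146], TCP at [187.307, -543.653, 224.976] pointing down, gripper open.
Joint ranges: [-177.97, 177.97], [-48.28, 115.42], [12.27, 149.76], [-77.06, 257.06], [2.81, 150.46], [-146.56, 146.56]. Speed limits (degrees/s): [147.25, 147.25, 180, 180, 180, 180].

INTERFACE

Orientations are given as [roll, pitch, yaw] about the fixed x, y, z axes, in that order (R = Rz(yaw) Ry(pitch) Rx(roll)).
In Python, from workcell import env, grab_frame, camera_model, models gives the robot as it stands.
- The arm moves only by the shell command python3 -m crank 'ROWS' [FORCE]. ROWS is text: rows parted by semicolons, each of 7 numbers parted by spaces: the closure, from -1 (fully open) to 1 (shut), so that 0 is half open, then the shift along the tool's x, y, z in mm, then the turn, a rotation vector about the tool's x, y, z in degrees. A call has 1 to 10 rows; each row shifts and turns the commanded pose from where the row before left it, along the tool's axes as they then stand; what a row does not reach is not made up. A row lasts 1/8 s, in which the tool goes at most 62.5 mm and 10.7 degrees, less where a joint would pass 70% of its speed; a pose out of reach is approached as far as the arm can. A call is refused whole if a number of a shift passes 62.5 or a number of a turn 10.7, either way. A call with a gripper value outside its range is refused whole. The fingers move at their own pace and stop on an object; FORCE is the grip in N (left out, the last holds). Time passes only in rows, so rows that do not move let the fingers close. It gives the time, the measured TCP pose, the force, the opening and the grip force at its end, in the units of the state.
- env.state(): the state, without advancing time (a new reading comes with each control period).
- grab_frame(name): name is "scene" or "top"; returns the picture (420x560x3 uint8, blue, green, red); there is no depth.
- camera_model(name): a dict with "K" (3x3 intrinsics, pixels), "R" (3x3) and "t" (3): a world point X has camera coordinates R X + t. Camera axes: x right, y down, z forward; pixel columns grow to the right and rows downward; lengths in mm; the calibration is good to about 2 mm. A picture is of the moment at which its call begins. camera_model takes no time and is no camera call.
- env.job_done(): hands the job in; it is judged then, once.
Trained networks look in the newest picture that a camera, given by its name, has taken for a name from the list of things; names that differ only in an ending like _2 or _b are one class to them, and where a whole thing is asked for, a point or a joint stands for the part that bears it (a point fixed in the world has none). Each returns a list of dicts, best first, with "p" (0 to 1); they miss things now and then, are a little off and sometimes report something else, mostly with a low value. They report only what shows in the picture. A call takes as long as a camera call.
- models.search_frame(name, camera): "point" ([x, y, z] in mm, in world coordinates, good to about 4 mm: the middle of the surface that is visible of it).
The state is a dict: "time_s": time; "qpos": joint angles; "qvel": joint speeds; "effort": joint torques, N m; "ee_pos": TCP position; "ee_rot": TCP orientation; "force": force on the tool from outside, world axes, zero at the start; "torque": the same for the moment, N m; "gripper_width": finger opening in mm; "gripper_force": force on a finger pad.
Only numpy, scipy, OpenCV 4.12 (cv2) and the standard library are available. Lean on these libraries where they do the work, as an engineer would, in place of code of your own. Each camera call takes 0.05 s, during which the arm holds its last target. There are 200 camera calls.

## Working session

There is one attempt and no reset: what is moved stays moved. The work goes in short steps, Python scripts to look and compute and a shell command to move; the robot and the scene stay as the last step left them, time stands still between calls to the robot, and variables do not carry over. Pictures are saved under pics/ and viewed, at most 10 in all, crops included, and the job is handed in when it is done.

```bash
ls; mkdir -p pics
python3 - <<'E'
from workcell import env, grab_frame, camera_model, models
import cv2, numpy as np
for c in ("scene","top"):
    im=grab_frame(c); cv2.imwrite(f"pics/{c}0.png",im)
    m=camera_model(c); R=np.array(m["R"]);t=np.array(m["t"]); print(c,np.round(m["K"],1).tolist(),np.round(R,3).tolist(),np.round(-R.T@t))
    for n in ("meter_grip","pins","mark","other_center","holder_pocket","pin_head"):
        print(n,[(np.round(d["point"]).tolist(),round(d["p"],2)) for d in models.search_frame(n,c)[:3]])
s=env.state(); print(s)
E
```

```text
pics
scene [[398.4, 0.0, 280.5], [0.0, 398.4, 200.6], [0.0, 0.0, 1.0]] [[0.078, 0.997, 0.024], [0.476, -0.016, -0.879], [-0.876, 0.08, -0.476]] [1227.   99.  515.]
meter_grip [([600.0, 57.0, 146.0], 0.7)]
pins []
mark [([569.0, 262.0, 23.0], 0.67)]
other_center [([424.0, 248.0, 24.0], 0.59)]
holder_pocket [([589.0, 49.0, 32.0], 0.62)]
pin_head []
top [[509.4, 0.0, 281.5], [0.0, 509.4, 212.4], [0.0, 0.0, 1.0]] [[0.007, -1.0, 0.004], [-0.984, -0.007, -0.18], [0.18, -0.003, -0.984]] [343. 153. 974.]
meter_grip [([576.0, 54.0, 148.0], 0.7)]
pins [([543.0, 262.0, 25.0], 0.41)]
mark [([545.0, 263.0, 27.0], 0.91)]
other_center [([398.0, 245.0, 26.0], 0.86)]
holder_pocket [([547.0, 46.0, 45.0], 0.96), ([573.0, 54.0, 144.0], 0.26)]
pin_head []
{'time_s': 0.7, 'qpos': array([-7.21289641e+01,  1.83013255e+01,  8.96396758e+01,  4.61591601e-04,
        7.20441277e+01, -1.14341225e+00]), 'qvel': array([-0.11417346, -0.00689563,  0.00836449, -0.10268427,  0.01978121,
       -0.00126998]), 'effort': array([-2.32824571e-01, -3.59903133e+01, -2.32235169e+01,  7.28329131e-02,
        3.71973601e-02,  3.77743149e-06]), 'ee_pos': array([ 187.36363397, -543.6105835 ,  225.0774386 ]), 'ee_rot': array([ 1.79985123e+02, -1.42309421e-04,  1.90143060e+01]), 'force': array([-0.42706357, -0.61506647,  0.02955659]), 'torque': array([ 0.02407395, -0.00138663,  0.01144829]), 'gripper_force': 0.0, 'gripper_width': 90.94466104606794}
```

Run:
```python
import cv2
a=cv2.imread("pics/top0.png"); cv2.imwrite("pics/top0c.png",cv2.resize(a[0:270,130:490],None,fx=2.2,fy=2.2,interpolation=cv2.INTER_CUBIC))
a=cv2.imread("pics/scene0.png"); cv2.imwrite("pics/scene0c.png",cv2.resize(a[60:330,180:540],None,fx=2.2,fy=2.2,interpolation=cv2.INTER_CUBIC))
```

```text
(no output)
```

View pics/top0c.png

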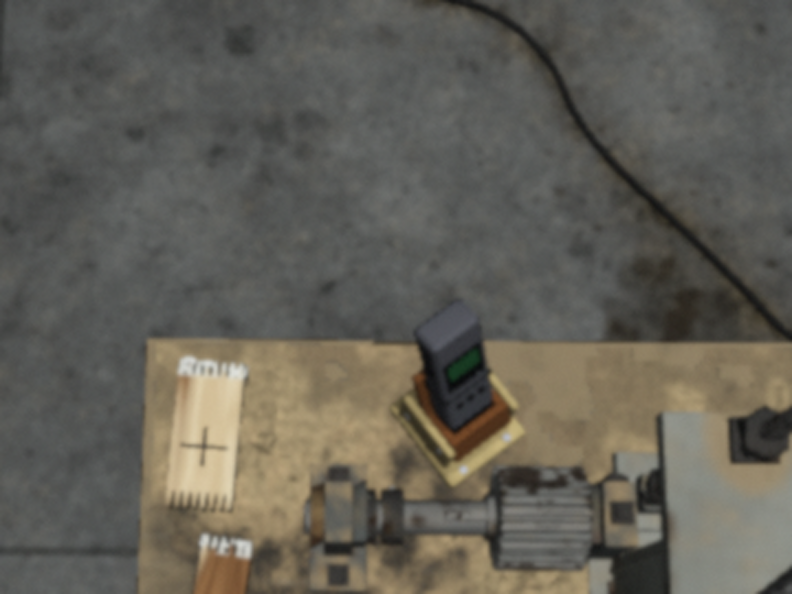

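View pics/scene0c.png

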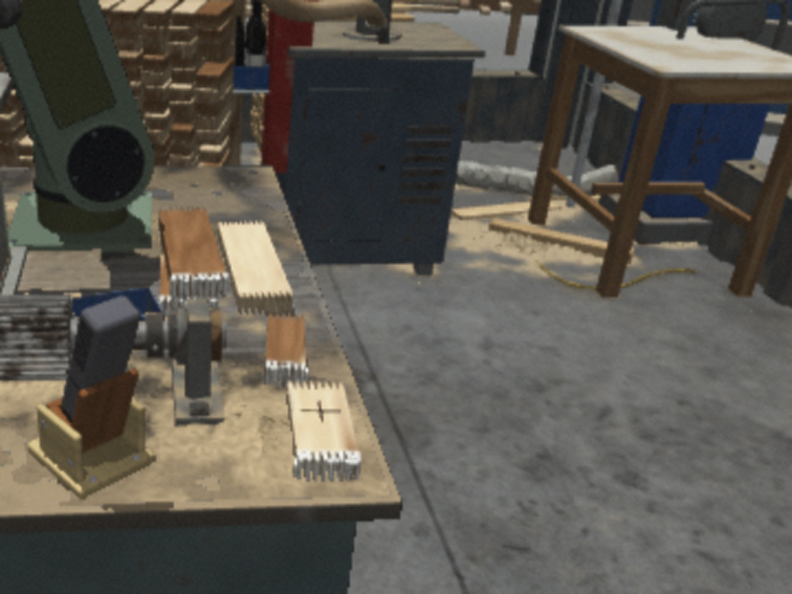

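The top crop shows the cross at (204,447) and the meter top at (450,320), with its screen facing the robot and slightly right. The base corners are at (400,410), (460,485) and (523,430). The scene crop confirms the lean towards the far side and the cross at (321,410). Next I'll check for obstacles and look at the meter close up.

Run:
```python
import cv2,numpy as np
a=cv2.imread("pics/top0.png"); s=cv2.imread("pics/scene0.png")
f=lambda im,r,c,h,w,k:cv2.resize(im[r:r+h,c:c+w],None,fx=k,fy=k,interpolation=cv2.INTER_CUBIC)
A=f(a,130,305,90,65,6); B=f(s,185,185,110,75,4.9)[:540,:]
B=f(s,185,185,108,75,5)
C=f(a,155,200,90,45,6)[:540]
o=np.zeros((540,800,3),np.uint8)
x=0
for I in (A,B): o[:I.shape[0],x:x+I.shape[1]]=I; x+=I.shape[1]
print(A.shape,B.shape); cv2.imwrite("pics/z1.png",o)
cv2.imwrite("pics/full.png",np.hstack([f(s,0,0,420,560,.71),f(a,0,0,420,560,.71)]))
```

```text
(540, 390, 3) (540, 375, 3)
```

View pics/z1.png

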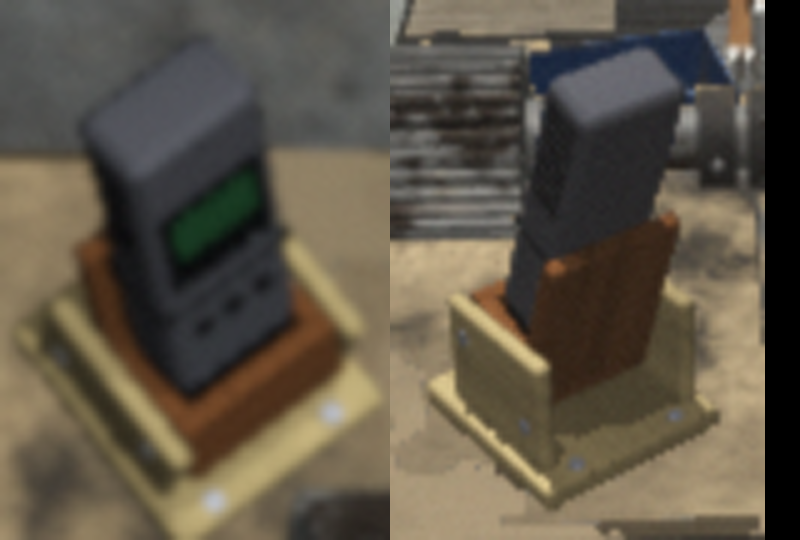

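View pics/full.png

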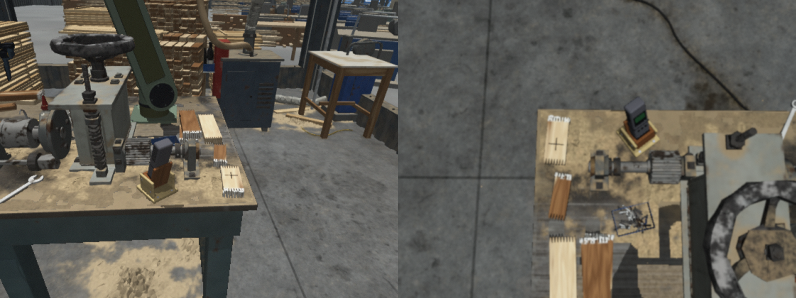

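```bash
cat > h.py <<'E'
import numpy as np,cv2
from scipy.optimize import least_squares
from scipy.spatial.transform import Rotation as Ro
from workcell import env, grab_frame, camera_model, models
C={c:camera_model(c) for c in("scene","top")}
def proj(c,X):
    m=C[c];p=(np.array(m["R"])@np.atleast_2d(X).T).T+np.array(m["t"]).ravel();q=(np.array(m["K"])@p.T).T
    return q[:,:2]/q[:,2:]
def ray(c,uv,z):
    m=C[c];R=np.array(m["R"]);o=-R.T@np.array(m["t"]).ravel();d=R.T@np.linalg.inv(m["K"])@[uv[0],uv[1],1]
    return o+d*(z-o[2])/d[2]
def rect(c,im,x0,y0,w,h,z,k=4):  # rows: x decreasing downward, cols: y decreasing to right
    P=np.float32([[x0+h,y0+w,z],[x0+h,y0,z],[x0,y0,z],[x0,y0+w,z]])
    H=cv2.getPerspectiveTransform(np.float32(proj(c,P)),np.float32([[0,0],[w*k,0],[w*k,h*k],[0,h*k]]))
    return cv2.warpPerspective(im,H,(w*k,h*k),flags=cv2.INTER_CUBIC)
def meterR(yaw,tilt=20): return Ro.from_euler("ZY",[yaw,tilt],degrees=True).as_matrix()
E
python3 - <<'E'
from h import *
o=np.array([305,130]);T={(14,23):(84,125),(14,-23):(208,40),(-14,23):(130,182),(-14,-23):(262,90)}
S={(14,23):(288,90),(14,-23):(187,128),(-14,-23):(162,85),(-14,23):(255,50)}
obs=[("top",np.array([a,b,165]),np.array(v)/6+o) for (a,b),v in T.items()]+[("scene",np.array([a*.95,b*.95,164]),np.array(v)/5+[185,185]) for (a,b),v in S.items()]
def f(p): 
    R=meterR(p[2]); return np.concatenate([proj(c,R@X+[p[0],p[1],21])[0]-v for c,X,v in obs])
for sel in(slice(0,4),slice(4,8),slice(0,8)):
    O=obs; obs=O[sel]; r=least_squares(f,[540,50,40]); print(r.x.round(1),r.fun.round(1)); obs=O
B={"top":[np.array(v)/6+o for v in((15,335),(378,388))]+[np.array([460,485])/2.2+[130,0]],"scene":[np.array(v)/5+[185-78,185] for v in((430,388),(718,415),(552,500))]}
for c in B: 
  for z in (0,10): print(c,z,[ray(c,v,z)[:2].round().tolist() for v in B[c]])
print("mark",ray("top",(222.7,203.2),26),ray("scene",(325.9,246.4),26))
t,s=[rect(c,cv2.imread(f"pics/{c}0.png"),480,210,100,150,26) for c in("top","scene")]
cv2.imwrite("pics/rect.png",np.hstack([t,s])[:600])
for im in(t,s):
    g=(im[:,:,2]>190).astype(np.uint8); cs=cv2.findContours(g,0,2)[0]; print([cv2.minAreaRect(c) for c in cs if cv2.contourArea(c)>8000])
# wheel
def tri(a,b):
    A=[];bb=[]
    for c,uv in(("scene",a),("top",b)):
        m=C[c];P=np.array(m["K"])@np.hstack([m["R"],np.array(m["t"]).reshape(3,1)])
        for i in(0,1): A.append((P[i]-uv[i]*P[2])[:3]);bb.append(-(P[i]-uv[i]*P[2])[3])
    return np.linalg.lstsq(np.array(A),np.array(bb),rcond=None)[0]
print("wheel",tri((130,59),(517,359)))
E
```

```text
[550.8  34.3  35.5] [-1.9 -0.4  0.1 -1.6  0.4  1.2  1.3  0.8]
[560.   33.7  35.3] [ 1.5  0.8  0.8  0.7 -2.2 -0.9 -0.  -0.9]
[552.4  33.8  35.5] [-1.6 -1.3  0.4 -2.6  0.7  0.2  1.6 -0.2  1.6 -1.2  1.2 -1.5 -1.8 -3.
  0.2 -2.8]
top 0 [[575.0, 100.0], [558.0, -18.0], [507.0, 39.0]]
top 10 [[573.0, 101.0], [556.0, -17.0], [505.0, 40.0]]
scene 0 [[545.0, -19.0], [569.0, 101.0], [618.0, 36.0]]
scene 10 [[558.0, -16.0], [581.0, 101.0], [630.0, 38.0]]
mark [533.96025283 262.48185763  26.        ] [535.45370979 262.50473209  26.        ]
[((190.30770874023438, 319.2371520996094), (227.32015991210938, 506.9415588378906), 4.5001139640808105)]
[((191.1864013671875, 319.26593017578125), (246.0187530517578, 521.2205810546875), 3.96295428276062)]
wheel [ 287.15690995 -137.15872778  359.11061167]
```

View pics/rect.png

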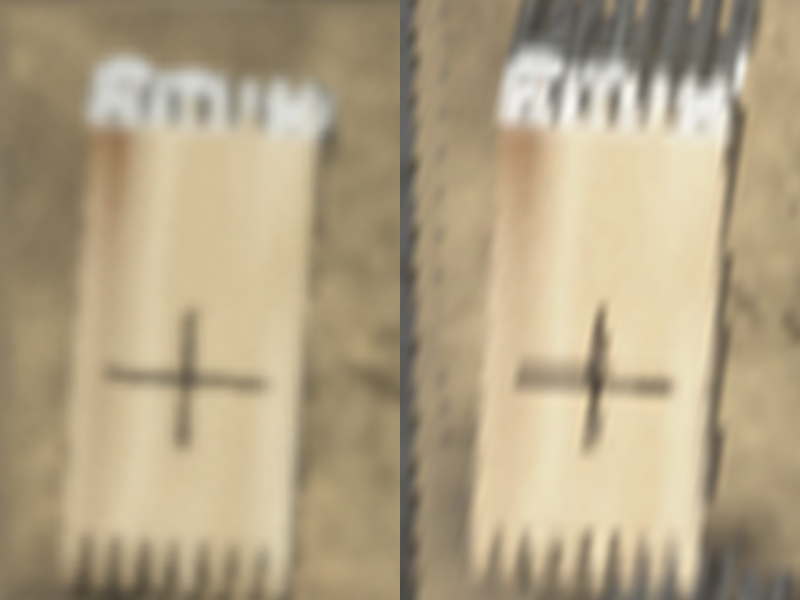

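The cross is at about (535, 262.3) and the grain runs at about -4.3°; both rectified views agree. Next I'll check the meter fit with an overlay.

Run:
```python
from h import *
a=cv2.imread("pics/top0.png"); s=cv2.imread("pics/scene0.png")
def ov(c,im,r0,c0,h,w,k,ps):
    I=cv2.resize(im[r0:r0+h,c0:c0+w],None,fx=k,fy=k,interpolation=cv2.INTER_CUBIC)
    for (x,y,yaw),col in ps:
        R=meterR(yaw)
        P=[R@np.array([i*14,j*23,z])+[x,y,21] for z in(45,165) for i,j in((1,1),(1,-1),(-1,-1),(-1,1))]
        q=(((proj(c,P)-[c0,r0])+.5)*k-.5).round().astype(int)
        for i in range(4):
            for u,v in((i,i+4),(4+i,4+(i+1)%4)): cv2.line(I,q[u].tolist(),q[v].tolist(),col,1,cv2.LINE_AA)
    return I
ps=[((553,34,36),(0,0,255)),((553,34,40),(0,255,255))]
o=np.hstack([ov("top",a,130,305,90,65,6,ps),ov("scene",s,185,185,90,66,6,ps)])
cv2.imwrite("pics/ov.png",o); print(o.shape)
```

```text
(540, 786, 3)
```

View pics/ov.png

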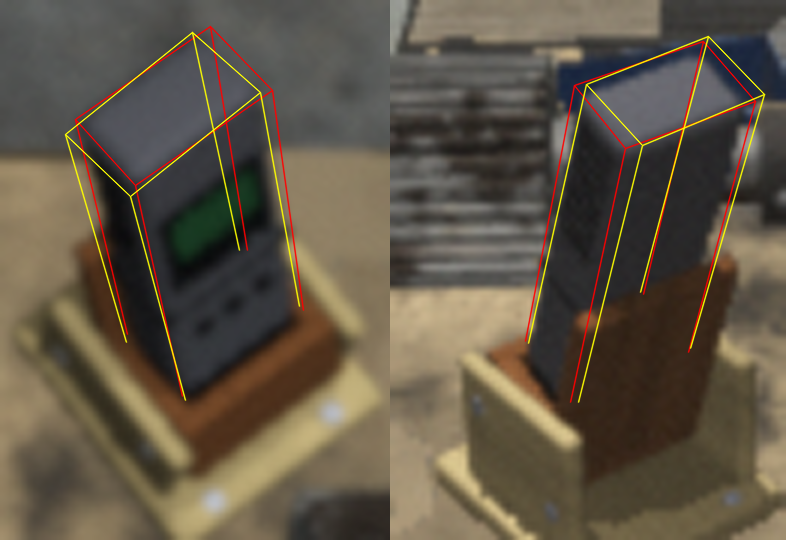

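```bash
cat >> h.py <<'E'
def cur():
    s=env.state(); return np.array(s["ee_pos"]),Ro.from_euler("xyz",s["ee_rot"],degrees=True)
def goal(p,R,note=""):
    """remaining shift (tool axes) and turn (tool rotvec)"""
    P,Q=cur(); s=env.state(); d=Q.inv().apply(np.array(p)-P); r=(Q.inv()*Ro.from_matrix(R)).as_rotvec(degrees=True)
    print(note,"shift",d.round(1),"turn",r.round(2),"| pos",P.round(1),"q",s["qpos"].round(0),"F",s["force"].round(1),"w",round(s["gripper_width"],1),"gf",round(s["gripper_force"],1),"t",round(s["time_s"],2))
PK=np.array([554.5,33.5,21.]);YAW=36.5
MR=meterR(YAW); FL=np.diag([1,-1,-1.])
TG=MR@FL                          # tool grasp orientation: tool x = meter x
GRIP=PK+MR@[0,0,138]
TCPG=GRIP-MR[:,2]*8               # TCP 8 ahead of the grasp point
MARK=np.array([535,262.3,26]);TM=meterR(-4.3,0)@FL
E
python3 -m crank '-1 0 0 -60 0 0 0;-1 0 0 -60 0 0 0;-1 0 0 -60 0 0 0;-1 0 0 -60 0 0 0;-1 0 0 -60 0 0 0'
python3 - <<'E'
from h import *
goal(TCPG+MR[:,2]*160,TG)
_,Q=cur(); p=TCPG+MR[:,2]*160; goal([p[0],p[1],525],TG)
E
```

```text
time_s: 1.32
ee_pos: [187.4, -543.8, 526.1]
ee_rot: [-180.0, 0.0, 19.0]
force: [-0.2, -3.9, -0.5]
gripper_width: 91.3
gripper_force: 0.0
 shift [ 629.8 -455.9  232.8] turn [ -3.09 -19.85 -17.3 ] | pos [ 187.4 -543.8  526.1] q [-72.  18.  48.  -0. 114.  -1.] F [-0.2 -3.9 -0.5] w 91.3 gf 0.0 t 1.32
 shift [ 629.8 -456.     1.3] turn [ -3.09 -19.85 -17.3 ] | pos [ 187.4 -543.8  526.1] q [-72.  18.  48.  -0. 114.  -1.] F [-0.2 -3.9 -0.5] w 91.3 gf 0.0 t 1.32
```

```bash
python3 -m crank '-1 46 -33 0 0 0 0;-1 46 -33 0 0 0 0;-1 46 -33 0 0 0 0;-1 46 -33 0 0 0 0;-1 46 -33 0 0 0 0;-1 46 -33 0 0 0 0;-1 46 -33 0 0 0 0;-1 46 -33 0 0 0 0;-1 46 -33 0 0 0 0;-1 46 -33 0 0 0 0'
python3 - <<'E'
from h import *
p=TCPG+MR[:,2]*160; goal([p[0],p[1],p[2]],TG)
E
```

```text
time_s: 2.58
ee_pos: [516.2, -80.2, 524.1]
ee_rot: [-180.0, 0.1, 19.0]
force: [0.8, -1.2, -0.1]
gripper_width: 91.6
gripper_force: 0.0
 shift [ 168.2 -124.8  230.4] turn [ -3.09 -19.77 -17.3 ] | pos [516.2 -80.2 524.1] q [-10.  12.  56.  -0. 112.  61.] F [ 0.8 -1.2 -0.1] w 91.6 gf 0.0 t 2.58
```

```bash
python3 -m crank '-1 42 -31 0 0 0 0;-1 42 -31 0 0 0 0;-1 42 -31 0 0 0 0;-1 42 -31 0 0 0 0;-1 0 0 30 -1.03 -6.6 -5.77;-1 0 0 30 -1.03 -6.6 -5.77;-1 0 0 30 -1.03 -6.6 -5.77'
python3 - <<'E'
from h import *
p=TCPG+MR[:,2]*70; goal([p[0],p[1],p[2]],TG)
E
```

```text
time_s: 3.45
ee_pos: [625.4, 84.8, 433.3]
ee_rot: [-180.0, 20.3, 36.7]
force: [0.1, -0.5, -0.1]
gripper_width: 91.3
gripper_force: 0.0
 shift [ 59.9  -0.8 217.1] turn [0.03 0.28 0.21] | pos [625.4  84.8 433.3] q [ 11.  34.  39. -11. 126.  59.] F [ 0.1 -0.5 -0.1] w 91.3 gf 0.0 t 3.45
```

```bash
python3 -m crank '-1 20 0 40 0 0 0;-1 20 0 40 0 0 0;-1 20 0 40 0 0 0;-1 0 0 48 0 0 0;-1 0 0 48 0 -0.28 0'
python3 - <<'E'
from h import *
goal(TCPG,TG)
im=grab_frame("top");s=grab_frame("scene")
f=lambda im,r,c,h,w,k:cv2.resize(im[r:r+h,c:c+w],None,fx=k,fy=k,interpolation=cv2.INTER_CUBIC)
cv2.imwrite("pics/ap.png",np.hstack([f(im,60,270,150,120,3.3),f(s,120,150,150,120,3.3)]))
E
```

```text
time_s: 4.08
ee_pos: [610.3, 74.0, 209.6]
ee_rot: [180.0, 20.3, 36.5]
force: [0.7, -0.2, 0.3]
gripper_width: 91.0
gripper_force: 0.0
 shift [ 0.1 -0.7 70.8] turn [0.01 0.33 0.02] | pos [610.3  74.  209.6] q [10. 32. 72. -9. 94. 65.] F [ 0.7 -0.2  0.3] w 91.0 gf 0.0 t 4.08
```

View pics/ap.png

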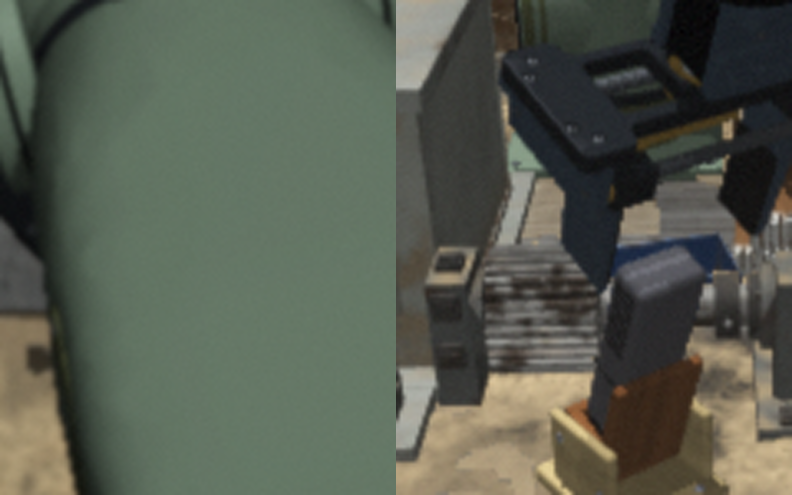

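```bash
python3 -m crank '-1 0 0 14 0 0 0;-1 0 0 14 0 0.3 0;-1 0 0 14 0 0 0;-1 0 0 14 0 0 0;-1 0 0 14 0 0 0;-1 0 -0.7 0 0 0 0'
python3 - <<'E'
from h import *
goal(TCPG,TG)
E
python3 -m crank '-0.1 0 0 0 0 0 0;-0.1 0 0 0 0 0 0;-0.1 0 0 0 0 0 0;-0.1 0 0 0 0 0 0' 6
python3 -m crank '1 0 0 0 0 0 0;1 0 0 0 0 0 0;1 0 0 0 0 0 0' 6
```

```text
time_s: 4.92
ee_pos: [590.1, 60.0, 145.6]
ee_rot: [-180.0, 20.1, 36.5]
force: [0.4, -0.4, 0.7]
gripper_width: 91.4
gripper_force: 0.0
 shift [0.9 0.2 2.3] turn [-0.02  0.07 -0.  ] | pos [590.1  60.  145.6] q [10. 33. 81. -9. 85. 65.] F [ 0.4 -0.4  0.7] w 91.4 gf 0.0 t 4.92
time_s: 5.42
ee_pos: [591.0, 60.3, 146.9]
ee_rot: [179.9, 19.9, 36.5]
force: [0.3, 0.7, -0.1]
gripper_width: 54.2
gripper_force: 0.0
time_s: 5.8
ee_pos: [590.9, 60.4, 146.8]
ee_rot: [180.0, 19.9, 36.5]
force: [-0.5, -0.1, -0.1]
gripper_width: 45.7
gripper_force: 6.0
```

```bash
python3 -m crank '1 0 0 0 0 0 0;1 0 0 0 0 0 0;1 0 0 -4 0 0 0;1 0 0 -8 0 0 0' 30
python3 -c "
from h import *
s=env.state();print(s['torque'].round(2),s['force'].round(1))"
python3 -m crank '1 0 0 -8 0 0 0;1 0 0 -10 0 0 0;1 0 0 -12 0 0 0;1 0 0 -12 0 0 0;1 0 0 -12 0 0 0;1 0 0 -12 0 0 0;1 0 0 0 0 0 0'
```

```text
time_s: 6.3
ee_pos: [594.1, 62.7, 157.8]
ee_rot: [180.0, 20.0, 36.5]
force: [-1.2, -0.3, -2.0]
gripper_width: 46.1
gripper_force: 30.0
[ 0.2  -0.34  0.  ] [-1.2 -0.3 -2. ]
time_s: 7.18
ee_pos: [612.9, 76.5, 221.1]
ee_rot: [179.9, 19.8, 36.5]
force: [-0.1, 0.7, -1.3]
gripper_width: 46.0
gripper_force: 30.0
```

Run:
```python
from h import *
goal(MARK+[0,0,160+60],TM)
```

```text
shift [  36.5 -195.7  -40.1] turn [ 7.16 18.94 40.38] | pos [612.9  76.5 221.1] q [11. 32. 71. -9. 95. 65.] F [-0.1  0.7 -1.3] w 46.0 gf 30.0 t 7.17
```

```bash
python3 -m crank '1 0 0 -25 0 0 0;1 0 0 -25 0 0 0;1 0 -15 0 1.19 3.16 6.73;1 0 -15 0 1.19 3.16 6.73;1 0 -15 0 1.19 3.16 6.73;1 0 -15 0 1.19 3.16 6.73;1 0 -15 0 1.19 3.16 6.73;1 0 -15 0 1.19 3.16 6.73;1 0 0 0 0 0 0'
python3 - <<'E'
from h import *
goal(MARK+[0,0,160+40],TM)
E
```

```text
time_s: 8.3
ee_pos: [595.2, 169.6, 265.1]
ee_rot: [179.9, 0.2, -4.2]
force: [0.3, -0.3, -2.5]
gripper_width: 45.7
gripper_force: 30.0
 shift [-66.6 -88.2  39.2] turn [0.09 0.19 0.14] | pos [595.2 169.6 265.1] q [ 15.  21.  79.  -0.  80. 109.] F [ 0.3 -0.3 -2.5] w 45.7 gf 30.0 t 8.3
```

```bash
python3 -m crank '1 -16 -22 0 0 0 0;1 -16 -22 10 0 0 0;1 -16 -22 10 0 0 0;1 -18 -22 15 0 0 0;1 0 0 0 0 0.2 0;1 0 0 0 0 0 0'
python3 - <<'E'
from h import *
goal(MARK+[0,0,160],TM)
im=grab_frame("top");s=grab_frame("scene");cv2.imwrite("pics/top2.png",im);cv2.imwrite("pics/scene2.png",s)
for c in C: print(c,[(n,np.round(d["point"]).tolist(),round(d["p"],2)) for n in("pins","meter_grip","mark") for d in models.search_frame(n,c)[:2]], proj(c,MARK), proj(c,MARK+[0,0,180]))
f=lambda im,r,c,h,w,k:cv2.resize(im[r:r+h,c:c+w],None,fx=k,fy=k,interpolation=cv2.INTER_CUBIC)
cv2.imwrite("pics/pl.png",np.hstack([f(im,100,180,150,100,4),f(s,150,280,150,100,4)]))
E
```

```text
time_s: 9.05
ee_pos: [537.9, 261.5, 230.3]
ee_rot: [179.9, -0.1, -4.3]
force: [0.9, 0.5, -1.3]
gripper_width: 45.9
gripper_force: 30.0
 shift [-3.1 -0.7 44.3] turn [ 0.1  -0.12  0.05] | pos [537.9 261.5 230.3] q [ 25.  20.  86.  -0.  74. 119.] F [ 0.9  0.5 -1.3] w 45.9 gf 30.0 t 9.05
scene [('meter_grip', [545.0, 258.0, 197.0], 0.83), ('mark', [571.0, 260.0, 25.0], 0.68)] [[325.76780972 246.28003324]] [[333.09529701 169.09837384]]
top [] [[222.81084652 202.66371754]] [[210.11167808 179.55600966]]
```

View pics/pl.png

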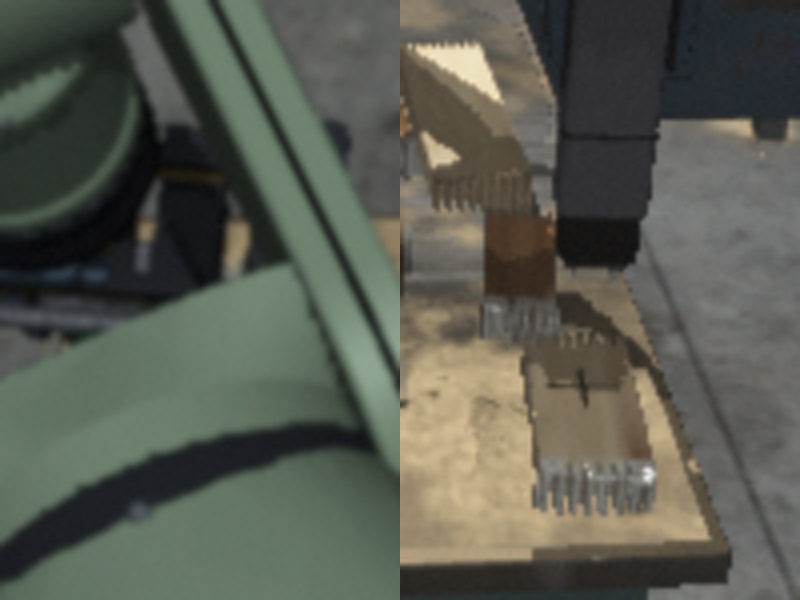

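The scene view shows the meter hanging over the blank. The pin tips are at about (575,274) and (628,272) in the crop, roughly upright, and the arm hides the top view. I'll go lower and compare it with the upright model.

```bash
python3 -m crank '1 -3 -0.7 15 0.1 -0.1 0;1 0 0 15 0 0 0;1 0 0 15 0 0 0;1 0 0 0 0 0 0;1 0 0 0 0 0 0'
python3 - <<'E'
from h import *
goal(MARK+[0,0,160],TM)
s=grab_frame("scene");cv2.imwrite("pics/scene3.png",s)
P,Q=cur(); M=Q.as_matrix()@FL
k=8;r0,c0,h,w=190,290,75,75
I=cv2.resize(s[r0:r0+h,c0:c0+w],None,fx=k,fy=k,interpolation=cv2.INTER_CUBIC); J=I.copy()
for y in(-10,10):
    q=((proj("scene",[P+M@[0,y,-134],P+M@[0,y,-122]])-[c0,r0]+.5)*k).astype(int); print(q.tolist())
    cv2.line(I,q[0].tolist(),q[1].tolist(),(0,0,255),1)
# silhouette of case/back edges
for z in(-90,):
    for x in(14,-14):
        q=((proj("scene",[P+M@[x,y,z] for y in(-23,23)])-[c0,r0]+.5)*k).astype(int); cv2.line(I,q[0].tolist(),q[1].tolist(),(0,255,255) if x>0 else (255,255,0),1)
q=((proj("scene",MARK)-[c0,r0]+.5)*k).astype(int)[0]; cv2.circle(I,q.tolist(),4,(0,255,0),1)
# top end
r1,c1=110,300
L=cv2.resize(s[60:210,290:340],None,fx=4,fy=4,interpolation=cv2.INTER_CUBIC)
for x in(14,-14):
    q=((proj("scene",[P+M@[x,y,31] for y in(-23,23)])-[290,60]+.5)*4).astype(int); cv2.line(L,q[0].tolist(),q[1].tolist(),(0,255,255) if x>0 else (255,255,0),1)
cv2.imwrite("pics/n9.png",np.hstack([I,L])); print(np.hstack([I,L]).shape)
E
```

```text
time_s: 10.07
ee_pos: [534.6, 263.2, 185.3]
ee_rot: [-179.9, -0.0, -4.3]
force: [-0.6, 0.1, -1.4]
gripper_width: 45.9
gripper_force: 30.0
 shift [ 0.5  0.9 -0.7] turn [-0.07 -0.02 -0.  ] | pos [534.6 263.2 185.3] q [ 25.  22.  90.   0.  68. 119.] F [-0.6  0.1 -1.4] w 45.9 gf 30.0 t 10.07
[[264, 372], [267, 334]]
[[339, 374], [343, 335]]
(600, 800, 3)
```

View pics/n9.png

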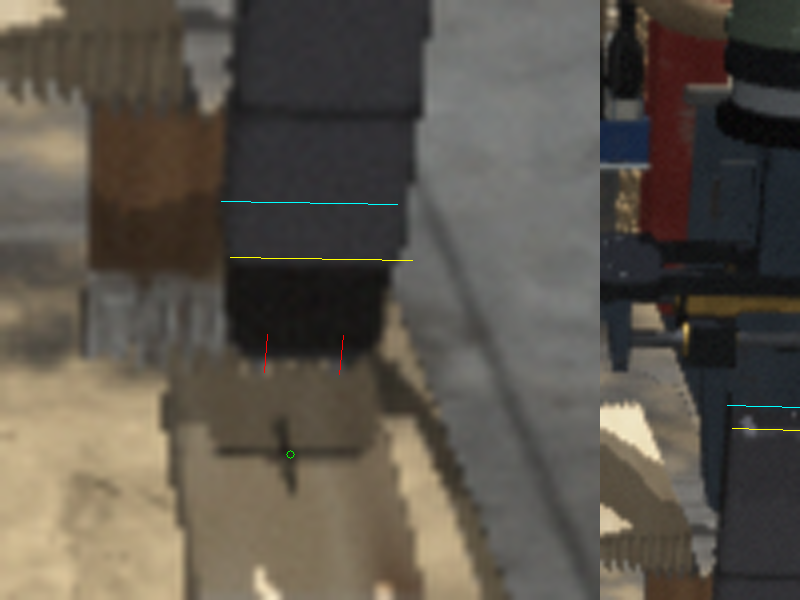

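Run:
```python
from h import *
g=cv2.cvtColor(cv2.imread("pics/scene3.png"),6)
print("c",list(range(317,340)))
for r in range(231,240): print(r,g[r,317:340].tolist())
```

```text
c [317, 318, 319, 320, 321, 322, 323, 324, 325, 326, 327, 328, 329, 330, 331, 332, 333, 334, 335, 336, 337, 338, 339]
231 [99, 53, 25, 26, 23, 20, 22, 23, 26, 21, 25, 22, 21, 21, 23, 23, 23, 23, 22, 24, 43, 113, 123]
232 [96, 54, 30, 24, 26, 23, 22, 22, 26, 21, 24, 23, 22, 20, 25, 20, 21, 19, 23, 25, 57, 117, 126]
233 [91, 70, 56, 30, 27, 27, 28, 25, 26, 26, 25, 24, 27, 24, 27, 26, 27, 25, 27, 38, 79, 118, 124]
234 [82, 71, 65, 51, 42, 40, 42, 38, 42, 41, 40, 38, 39, 45, 40, 38, 36, 38, 51, 48, 66, 110, 115]
235 [76, 73, 72, 91, 70, 72, 90, 71, 75, 88, 66, 68, 65, 89, 70, 65, 45, 57, 67, 55, 51, 66, 77]
236 [77, 77, 79, 98, 80, 83, 103, 79, 79, 78, 73, 80, 79, 80, 75, 74, 65, 70, 75, 63, 49, 48, 62]
237 [78, 76, 79, 83, 84, 82, 85, 79, 80, 78, 78, 80, 83, 77, 77, 76, 75, 74, 75, 70, 51, 47, 52]
238 [80, 79, 79, 78, 80, 79, 81, 82, 79, 81, 81, 81, 83, 82, 78, 76, 75, 74, 73, 74, 52, 46, 49]
239 [79, 78, 78, 81, 80, 81, 79, 81, 79, 79, 79, 84, 83, 79, 78, 71, 73, 73, 77, 72, 58, 50, 51]
```

Run:
```python
from h import *
g=cv2.cvtColor(cv2.imread("pics/scene2.png"),6)
P=np.array([537.9,261.5,230.3]); M=meterR(-4.3,0)
for y in(-10,10): print(proj("scene",[P+M@[0,y,-134],P+M@[0,y,-122]]).round(1).tolist())
print("c",list(range(318,342)))
for r in range(210,224): print(r,g[r,318:342].tolist())
```

```text
[[323.4, 218.7], [323.9, 213.6]]
[[333.2, 218.9], [333.7, 213.8]]
c [318, 319, 320, 321, 322, 323, 324, 325, 326, 327, 328, 329, 330, 331, 332, 333, 334, 335, 336, 337, 338, 339, 340, 341]
210 [49, 26, 19, 19, 21, 19, 19, 24, 20, 21, 19, 17, 21, 21, 17, 20, 20, 21, 22, 23, 20, 33, 90, 92]
211 [56, 24, 23, 21, 22, 20, 19, 20, 18, 20, 22, 22, 19, 21, 18, 21, 20, 19, 20, 19, 19, 32, 95, 91]
212 [47, 30, 19, 19, 19, 22, 24, 19, 18, 21, 22, 20, 21, 22, 24, 20, 24, 18, 22, 20, 22, 46, 98, 98]
213 [49, 43, 24, 21, 20, 18, 19, 20, 22, 22, 20, 21, 21, 20, 20, 19, 21, 21, 21, 22, 33, 93, 108, 101]
214 [54, 88, 45, 21, 19, 18, 23, 25, 26, 22, 19, 22, 19, 20, 19, 20, 22, 24, 20, 20, 36, 100, 109, 106]
215 [58, 106, 96, 36, 27, 24, 21, 25, 23, 26, 22, 22, 24, 25, 25, 25, 23, 23, 22, 35, 45, 98, 105, 105]
216 [58, 103, 100, 54, 40, 36, 42, 42, 44, 43, 39, 43, 41, 43, 34, 34, 38, 35, 45, 85, 87, 95, 99, 103]
217 [58, 99, 102, 96, 86, 67, 88, 92, 93, 90, 87, 90, 90, 92, 58, 57, 56, 54, 93, 101, 97, 96, 97, 95]
218 [58, 108, 113, 111, 107, 87, 100, 102, 102, 104, 105, 107, 108, 107, 84, 86, 89, 92, 104, 106, 102, 99, 97, 96]
219 [58, 111, 110, 111, 107, 99, 102, 100, 104, 102, 102, 104, 106, 103, 92, 85, 94, 99, 105, 104, 101, 99, 101, 98]
220 [61, 110, 115, 109, 105, 106, 106, 103, 106, 104, 107, 102, 102, 96, 94, 100, 102, 103, 89, 95, 100, 101, 102, 102]
221 [63, 106, 108, 106, 107, 107, 112, 109, 107, 110, 112, 111, 103, 102, 104, 105, 105, 109, 102, 99, 102, 103, 104, 106]
222 [65, 96, 99, 97, 96, 98, 102, 105, 105, 103, 104, 101, 99, 96, 97, 101, 102, 106, 104, 78, 98, 101, 102, 103]
223 [63, 60, 60, 59, 58, 61, 64, 93, 100, 104, 107, 102, 101, 98, 100, 98, 99, 103, 102, 98, 100, 101, 102, 103]
```

Pin tips at (323, 218.5) and (333, 218.5) match the model, so the meter is upright and centred. I'll descend to contact.

```bash
python3 -m crank '1 0.5 1.4 8 0 0 0;1 0 0 8 0 0 0;1 0 0 3 0 0 0;1 0 0 0 0 0 0;1 0 0 0 0 0 0'; for i in 1 2 3 4 5; do python3 -c "
from workcell import *
s=env.state();print(s['force'].round(2),s['ee_pos'].round(1),s['time_s']);grab_frame('scene')"; done
```

```text
time_s: 10.75
ee_pos: [534.9, 261.7, 166.4]
ee_rot: [-179.9, -0.0, -4.3]
force: [0.4, 0.2, -1.3]
gripper_width: 45.4
gripper_force: 30.0
[ 0.41  0.16 -1.27] [534.9 261.7 166.4] 10.75
[ 0.67 -0.5  -2.59] [534.9 261.7 166.4] 10.8
[-0.64 -0.55 -1.85] [534.9 261.7 166.4] 10.85
[ 0.06 -1.05 -0.75] [534.8 261.7 166.4] 10.9
[ 0.33  1.26 -1.94] [534.8 261.7 166.4] 10.95
```

```bash
cat > fz.py <<'E'
from workcell import *
import numpy as np
F=[]
for i in range(8): s=env.state();F.append(np.r_[s['force'],s['ee_pos'],s['torque']]);grab_frame('scene')
print(np.mean(F,0).round(2),s['time_s'])
E
python3 -m crank '1 0 0 2 0 0 0;1 0 0 1 0 0 0;1 0 0 0 0 0 0' >/dev/null; python3 fz.py
python3 -m crank '1 0 0 1 0 0 0;1 0 0 1 0 0 0;1 0 0 0 0 0 0' >/dev/null; python3 fz.py
python3 -m crank '1 0 0 1 0 0 0;1 0 0 0 0 0 0' >/dev/null; python3 fz.py
```

```text
[-7.0000e-02 -4.0000e-02 -1.9300e+00  5.3470e+02  2.6164e+02  1.6314e+02
  4.0000e-02  3.0000e-02 -3.0000e-02] 11.725
[ 7.0000e-02  2.3000e-01 -1.8400e+00  5.3470e+02  2.6164e+02  1.6114e+02
  4.0000e-02  2.0000e-02  1.0000e-02] 12.5
[-2.8000e-01  1.2000e-01 -1.9500e+00  5.3469e+02  2.6164e+02  1.6014e+02
  3.0000e-02  1.0000e-02 -1.0000e-02] 13.15
```

```bash
for i in 1 2 3; do python3 -m crank '1 0 0 1 0 0 0;1 0 0 0 0 0 0' >/dev/null; python3 fz.py; done
```

```text
[-2.2000e-01  4.0000e-02  4.1000e-01  5.3481e+02  2.6169e+02  1.5941e+02
 -1.0000e-02  9.0000e-02 -0.0000e+00] 13.8
[ 1.7000e-01 -4.0000e-02  1.2200e+00  5.3479e+02  2.6169e+02  1.5823e+02
  4.0000e-02  3.0000e-02 -0.0000e+00] 14.45
[-1.2000e-01 -1.7000e-01  1.7300e+00  5.3476e+02  2.6169e+02  1.5723e+02
  6.0000e-02 -1.0000e-02  1.0000e-02] 15.1
```

```bash
python3 -m crank '1 0 0 1 0 0 0;1 0 0 1.1 0 0 0;1 0 0 0 0 0 0;1 0 0 0 0 0 0' >/dev/null; python3 fz.py
python3 - <<'E'
from h import *
goal(MARK+[0,0,129],TM)
s=grab_frame("scene");cv2.imwrite("pics/scene4.png",s)
P,Q=cur(); M=Q.as_matrix()@FL
k=8;r0,c0,h,w=205,285,75,85
I=cv2.resize(s[r0:r0+h,c0:c0+w],None,fx=k,fy=k,interpolation=cv2.INTER_CUBIC)
for y in(-10,10):
    q=((proj("scene",P+M@[0,y,-129])-[c0,r0]+.5)*k).astype(int)[0]; print(q.tolist()); cv2.circle(I,q.tolist(),5,(0,0,255),1)
cv2.imwrite("pics/n10.png",I)
E
```

```text
[-2.8000e-01  4.9000e-01  2.9100e+00  5.3476e+02  2.6169e+02  1.5514e+02
  7.0000e-02  1.0000e-02  0.0000e+00] 16.0
 shift [ 0.2 -0.6  0.1] turn [-0.06 -0.01  0.  ] | pos [534.8 261.7 155.1] q [ 25.  23.  93.   0.  64. 119.] F [-0.2  0.6  2.7] w 45.8 gf 30.0 t 16.05
[290, 332]
[365, 334]
```

View pics/n10.png

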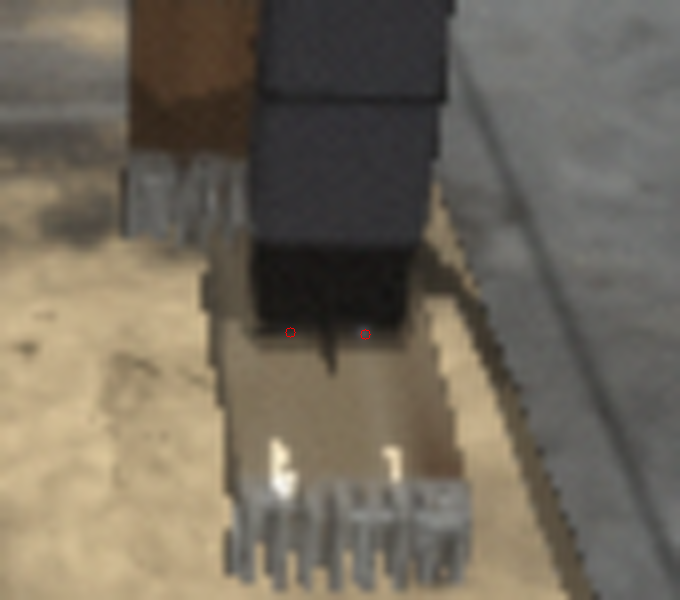

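The pins straddle the crossing: the lengthwise pencil line runs at column 331, between the pins at 290 and 365. The net push is about 4.8 N, so the head is about half way in.

```bash
python3 -c "
from workcell import env
print(env.job_done())"
```

```text
the job is handed in; nothing more can be done
None
```

I handed the job in with the meter held upright on the pencil cross, one pin each side and the line through them square to the grain, the head pressed about half way (about 4.8 N), after 16 s of the 38 s allowed; no verdict came back.

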